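Pack a cardiology chestpiece in its loan tray and cover it

ROBOT

A 7-joint arm with a two-finger parallel gripper is mounted at the origin on the work surface. World frame = base frame: x ahead of the robot, y to its left, z up, the work surface at z = 0. Lengths are in m, angles in rad, forces in N, time in s.
With the tool pointing down it reaches from about 0.35 to 0.9 m from the base axis. Payload 19.9 kg.
Tool frame: the origin (TCP) lies between the finger pads; the fingertips stand 22 mm ahead of it and the grasp point (between the pads) lies 3 mm ahead of it; z points along the fingers, y is the line along which they close (so a half turn about z gives the same grasp; the last joint's range is limited). The gripper opens to 94 mm and grips with 3 to 60 N. Pads are 16 mm wide; open, the fingers measure 119 mm over their backs; the gripper's body (75 mm by 177 mm) begins 78 mm behind the grasp point.
Start: joints at [1.272, 0.417, -0.01, 1.614, 0.005, 1.111, -0.053], TCP at [0.159, -0.604, 0.227] pointing down, gripper open.
Joint ranges: [-2.81, 2.81], [-0.39, 2.02], [-1.27, 1.25], [0.06, 2.57], [-1.19, 4.33], [0.19, 2], [-2.82, 2.82]. Speed limits (rad/s): [1.89, 1.89, 2.39, 2.39, 3.01, 3.01, 3.01].

INTERFACE

Orientations are given as [roll, pitch, yaw] about the fixed x, y, z axes, in that order (R = Rz(yaw) Ry(pitch) Rx(roll)).
In Python, from bench import readout, optics, bot gives the robot as it stands. The module is installed in compiled form; this text tells all that it offers.
- The arm moves only by the tool apply_moves, never from a script. Its argument "targets" is one flat list of numbers, 5 for each row, row after row: the finger opening in mm, from 0 to 94, then the shift along the world's x, y, z each as a share of 50 mm, from -1 to 1, then the turn about the world's z as a share of 60 degrees, from -1 to 1. In form: [jaw, tx, ty, tz, spin, jaw, tx, ty, tz, spin, ...]. A call has 1 to 5 rows; each row shifts and turns the commanded pose from where the row before left it; what a row does not reach is not made up. A row lasts 1/8 s, in which the tool goes at most 62.5 mm and 10.7 degrees, less where a joint would pass 70% of its speed; a pose out of reach is approached as far as the arm can. A call with a number of a shift or a turn outside -1 to 1 is refused whole. A call with a gripper value outside its range is refused whole. The fingers move at their own pace and stop on an object; the grip force is fixed at half the most. Time passes only in rows, so rows that do not move let the fingers close. It gives the time, the measured TCP pose, the force, the opening and the grip force at its end, in the units of the state.
- readout.read_state(): the state, without advancing time (a new reading comes with each control period).
- optics.snapshot(name): name is "scene" or "top" or "wrist"; returns the picture (400x640x3 uint8, red, green, blue); there is no depth.
- optics.calibration(name): a dict with "intrinsics" (3x3 intrinsics, pixels), "k1" (the pictures are not rectified: a ray, as slopes to the right and down, at radius r is drawn at 1 + k1 r^2 times it, then the intrinsics apply), "R" (3x3) and "t" (3): a world point X has camera coordinates R X + t. Camera axes: x right, y down, z forward; pixel columns grow to the right and rows downward; lengths in m; the calibration is good to about 2 mm. A picture is of the moment at which its call begins: read the wrist's pose just before it. calibration takes no time and is no camera call; for the wrist camera it gives the pose at the moment of the call.
- bot.job_done(): hands the job in; it is judged then, once.
The state is a dict: "t": time; "joint_positions": joint angles; "joint_velocities": joint speeds; "tau": joint torques, N m; "position": TCP position; "orientation": TCP orientation; "contact_force": force on the tool from outside, world axes, zero at the start; "ft_torque": the same for the moment, N m; "grip_width": opening from 0.0 (shut) to 1.0 (fully open); "grip_force": force on a finger pad.
Only numpy, scipy, OpenCV 4.12 (cv2) and the standard library are available. Lean on these libraries where they do the work, as an engineer would, in place of code of your own. Each camera call takes 0.05 s, during which the arm holds its last target. There are 200 camera calls.

TASK

Lay the black chestpiece flat inside the open steel tray, its wide black face down as it lies now, then put the loose cover on the tray so that it sits fully home, level and square on the rim. Set both down gently rather than letting them drop, keep the tray standing flat on the counter, and leave the pen light, the tuning fork and the yellow bumper where they are.

Things in the scene. Friction and masses are not known exactly. Their poses are not given: they have to be found in the camera images.
- tray: open rectangular bright steel tray, loose on the red counter, 0.9 kg; outside 130 (x) by 170 (y) by 45 mm high, walls and floor 4 mm thick, so inside 122 by 162 mm; origin at the centre of its underside, z up, y along its long side
- cover: loose metal cover, 0.25 to 0.46 kg, right way up: plate 138 (x) by 178 (y) by 4 mm; under it a locating block 114 by 154 mm, 8 mm deep, that goes inside the tray walls with 4 mm to spare each side, so the plate rests on the rim. Origin: centre of the block's underside, 8 mm below the plate; z up, y along the long side. Seated, it is 37 mm above the tray's origin. Fits also turned by half a turn
- cover_grip (a point): centre of the cover's black bar handle, 42 mm above the cover's origin; the bar is 80 mm long along the cover's y, 14 mm wide along its x and 12 mm high, on two posts 34 mm either side of centre, with 24 mm free under it; axes as the cover's
- chestpiece: black stethoscope chestpiece lying on its wide face, 0.12 kg: wide disc 46 mm across and 14 mm high at the bottom, steel waist, black bell 34 mm across with steel ring on top, 30 mm high in all; a 10 mm steel stem (13 mm at the end) sticks out level along +x to 62 mm from the disc's centre, its axis 17.5 mm up. Origin: centre of the disc's underside, z up
- stem_tip (a point): free end of the chestpiece's stem, at x = 62 mm, 17.5 mm up in the chestpiece's frame
- tuning_fork: bystander: flat steel tuning fork, 170 by 34 by 9 mm, lying along its x; origin under its middle
- pen_light: bystander: white plastic pen light, 135 by 14 by 14 mm, with a steel clip on top, lying along its x; origin under its middle
- bumper: bystander: yellow rubber bumper block, 40 by 90 by 30 mm; origin under its middle

How it is judged:
By the outcome, as a careful person would: the job done as asked, in the order asked, and still so for the second after the job is handed in, with the robot touching nothing.
It also fails if it takes over 59 s, if anything falls off the work surface, if the arm or the gripper's body presses on something with over 40 N, if the wrist force passes 120 N, or if a joint passes its speed limit or range.

## Working session

There is one attempt and no reset: what is moved stays moved. The work goes in short steps, Python scripts to look and compute and a tool call to move; the robot and the scene stay as the last step left them, time stands still between calls to the robot, and variables do not carry over. Pictures are saved under pics/ and viewed, at most 10 in all, crops included, and the job is handed in when it is done.

Besides the shell and the picture viewer there is one more tool, called after ">>>" as name(argument=value, ...), one argument or row to a line, values as JSON. apply_moves: Moves the arm, as the interface text tells. Shift numbers are shares of 50 mm and turn numbers shares of 60 degrees, none past 1 either way. Its arguments: {"type":"object","properties":{"targets":{"type":"array","items":{"type":"number"}}},"required":["targets"]}

```bash
mkdir -p pics; ls
python3 - <<'E'
from bench import readout, optics
import cv2
s=readout.read_state()
for k in s: print(k,s[k])
for n in ("scene","top"):
    c=optics.calibration(n); print(n,c)
    im=optics.snapshot(n); cv2.imwrite(f"pics/{n}0.png",im[:,:,::-1])
E
```

```text
pics
t 0.0
joint_positions [ 1.27248915  0.41795652 -0.01030294  1.61417941  0.00471967  1.11070271
 -0.05299881]
joint_velocities [-0.00024858 -0.00042962 -0.00095363 -0.00017062  0.00188811  0.00138575
 -0.00016188]
tau [-9.58422675e-05 -8.51250243e+01  6.39016069e-01 -4.25996125e+01
 -4.89946408e-02  1.85722980e-02  6.83588746e-05]
position [ 0.15863956 -0.60416398  0.22683398]
orientation [-3.14037478e+00  1.09137892e-04  2.56825382e-01]
contact_force [ 0.01146306 -0.94378708 -0.80914972]
ft_torque [ 0.0044626  -0.006391   -0.00329237]
grip_force 0.0
grip_width 0.9978628266882776
scene {'intrinsics': array([[471.02759654,   0.        , 319.08727454],
       [  0.        , 471.02759654, 205.24193597],
       [  0.        ,   0.        ,   1.        ]]), 'k1': -0.005123934687617377, 'R': array([[-0.58643362,  0.80998557, -0.00435732],
       [ 0.52815032,  0.37829382, -0.7602309 ],
       [-0.61412771, -0.44812628, -0.64963835]]), 't': array([ 0.3830693 , -0.29559915,  1.53105762])}
top {'intrinsics': array([[364.87961928,   0.        , 315.0728238 ],
       [  0.        , 364.87961928, 199.47323769],
       [  0.        ,   0.        ,   1.        ]]), 'k1': 0.0014377090792056214, 'R': array([[ 0.02723171, -0.9996283 ,  0.00130035],
       [-0.99581582, -0.02724132, -0.08722827],
       [ 0.08723127,  0.00108047, -0.9961875 ]]), 't': array([-0.03010891,  0.6101941 ,  0.95853841])}
```

View pics/top0.png

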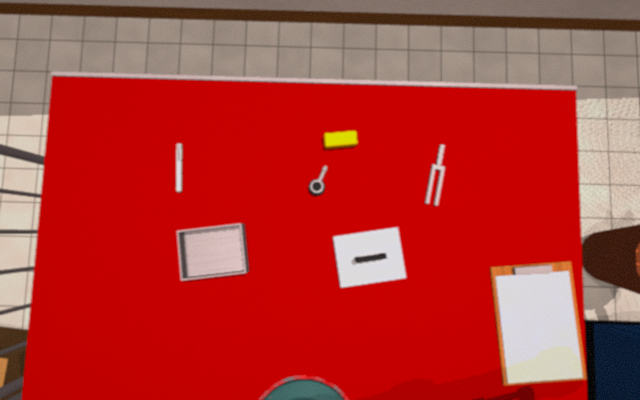

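View pics/scene0.png

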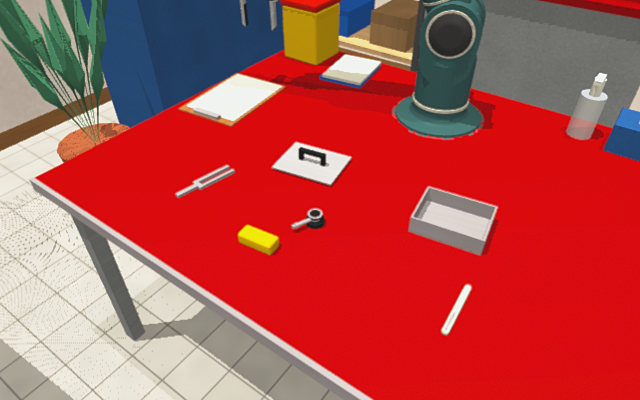

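The top view shows the tray at (211,251), the cover at (370,257) with its black bar, and the chestpiece at (317,186) with its stem towards (325,168). It also has the bumper at (340,138), the pen light at (179,167) and the fork at (436,175). The scene view shows the same objects, none of them hidden.

```bash
cat > h.py <<'E'
import numpy as np, cv2
from bench import readout, optics
def ray(c,px):
    K=c["intrinsics"];px=np.atleast_2d(np.asarray(px,float))
    q=cv2.undistortPoints(px.reshape(-1,1,2),K,np.array([c["k1"],0,0,0,0.])).reshape(-1,2)
    d=np.c_[q,np.ones(len(q))]@c["R"]
    return -c["R"].T@c["t"], d/np.linalg.norm(d,axis=1)[:,None]
def onplane(c,px,z):
    o,d=ray(c,px); return o+d*((z-o[2])/d[:,2])[:,None]
def tri(views):   # [(calib, pixel),...] -> point, residual
    A=np.zeros((3,3));b=np.zeros(3);L=[]
    for c,p in views:
        o,d=ray(c,p);P=np.eye(3)-np.outer(d[0],d[0]);A+=P;b+=P@o;L.append((P,o))
    x=np.linalg.solve(A,b); return x,max(np.linalg.norm(P@(x-o)) for P,o in L)
def snap(n,f=None):
    c=optics.calibration(n);im=optics.snapshot(n)
    if f: cv2.imwrite(f"pics/{f}.png",im[:,:,::-1])
    return c,im
def notred(im):
    h=cv2.cvtColor(im,cv2.COLOR_RGB2HSV); red=((h[...,0]<8)|(h[...,0]>172))&(h[...,1]>150)
    return (~red).astype(np.uint8)
def blobs(m,amin):
    cs,_=cv2.findContours(m.astype(np.uint8),cv2.RETR_EXTERNAL,cv2.CHAIN_APPROX_NONE)
    return [k for k in cs if cv2.contourArea(k)>amin]
E
python3 - <<'E'
from h import *
np.set_printoptions(precision=4,suppress=True)
C={n:optics.calibration(n) for n in("top","scene","wrist")}
print(C["wrist"]["R"],C["wrist"]["t"],C["wrist"]["intrinsics"][0,0])
im={n:cv2.imread(f"pics/{n}0.png")[:,:,::-1].copy() for n in("top","scene")}
box={"top":dict(tray=(165,215,255,290),cover=(325,220,415,295),chest=(300,160,335,200)),
 "scene":dict(tray=(400,180,505,260),cover=(265,138,358,190),chest=(288,204,330,235))}
cen={}
for n in box:
    m=notred(im[n])
    for k,(a,b,c,d) in box[n].items():
        z=np.zeros_like(m);z[b:d,a:c]=m[b:d,a:c]
        ct=max(blobs(z,20),key=cv2.contourArea)
        r=cv2.minAreaRect(ct); print(n,k,r)
        hull=cv2.approxPolyDP(cv2.convexHull(ct),3,True).reshape(-1,2); print(hull.tolist())
        if k!="tray":
            g=cv2.cvtColor(im[n],cv2.COLOR_RGB2GRAY); zz=((g<60)&(im[n].max(2)<80)).astype(np.uint8); w=np.zeros_like(zz); w[b:d,a:c]=zz[b:d,a:c]
            for q in blobs(w,3): print("  dark",cv2.minAreaRect(q))
        if n=="top": 
            zt=dict(tray=.045,cover=.012,chest=.02)[k]
            print("  world",onplane(C[n],hull,zt)[:,:2].tolist())
E
```

```text
[[ 0.2534 -0.9674 -0.0006]
 [-0.9413 -0.2467  0.2303]
 [-0.223  -0.0578 -0.9731]] [-0.6235 -0.0241  0.3887] 284.16680948503216
top tray ((211.8292694091797, 251.46339416503906), (51.68196105957031, 69.5718765258789), 83.6598129272461)
[[243, 224], [248, 268], [245, 273], [180, 279], [177, 230]]
  world [[0.5391827911416708, 0.17449351324509188], [0.42520734013775197, 0.15637856797721214], [0.41215548655236134, 0.16362450334470177], [0.3922469891721806, 0.33170175873634544], [0.5187395019946218, 0.34714521428747325]]
top cover ((369.05908203125, 256.898681640625), (53.380348205566406, 68.36494445800781), 81.57302856445312)
[[398, 227], [406, 277], [340, 287], [332, 237]]
  dark ((370.0093994140625, 257.5585021972656), (3.554786443710327, 28.438291549682617), 80.90972137451172)
  world [[0.5430318673735647, -0.24121592523772917], [0.4094260735543816, -0.2637199005539983], [0.37815785855118345, -0.08673582811056908], [0.5110500599680459, -0.06217688694442206]]
top chest ((317.5743408203125, 179.1959686279297), (15.440295219421387, 30.360713958740234), 8.972626686096191)
[[325, 165], [32
[... 333 characters left out ...]
, 51.861351013183594), 18.434946060180664)
[[428, 186], [497, 206], [481, 254], [408, 230], [410, 217]]
scene cover ((311.2735595703125, 162.2924346923828), (73.4878921508789, 33.92805480957031), 15.94539737701416)
[[272, 168], [295, 142], [351, 157], [330, 185]]
  dark ((311.5692443847656, 156.24615478515625), (28.065855026245117, 10.875518798828125), 15.255120277404785)
scene chest ((306.82171630859375, 217.8990478515625), (19.242691040039062, 32.31729507446289), 87.51044464111328)
[[322, 212], [323, 223], [319, 227], [291, 226], [310, 209]]
  dark ((316.0730285644531, 223.79930114746094), (9.122243881225586, 17.459129333496094), 64.98310089111328)
  dark ((314.5, 213.0), (4.0, 7.0), 90.0)
```

>>> apply_moves(
  targets=[94, 0.75, 0.95, 0, -0.08, 94, 0.75, 0.95, 0, -0.08, 94, 0.75, 0.95, 0, -0.08, 94, 0.75, 0.95, 0, -0.08, 94, 0.75, 0.95, 0, -0.08],
)

```text
t: 0.72
position: [0.3471, -0.3652, 0.2274]
orientation: [-3.142, 0.0, -0.165]
contact_force: [1.1, 0.2, 0.6]
grip_width: 0.999
grip_force: 0.0
```

>>> apply_moves(
  targets=[94, 0.75, 0.95, 0, -0.08, 94, 0.75, 0.95, 0, -0.08, 94, 0.75, 0.95, 0, -0.08, 94, 0, 0, 0, 0],
)

```text
t: 1.23
position: [0.461, -0.2204, 0.2272]
orientation: [-3.14, 0.0, -0.408]
contact_force: [-0.3, -1.3, -0.5]
grip_width: 0.998
grip_force: 0.0
```

Run:
```python
from h import *
s=readout.read_state();print(s["t"],s["position"],s["orientation"],s["joint_velocities"])
c,im=snap("wrist","w1");np.savez("w1.npz",R=c["R"],t=c["t"])
```

```text
1.225 [ 0.46095423 -0.22043462  0.22722234] [-3.14034134e+00  2.60246253e-04 -4.08411586e-01] [ 0.06113357 -0.00867374  0.06592339  0.01609113  0.00800796  0.00330795
  0.11422814]
```

View pics/w1.png

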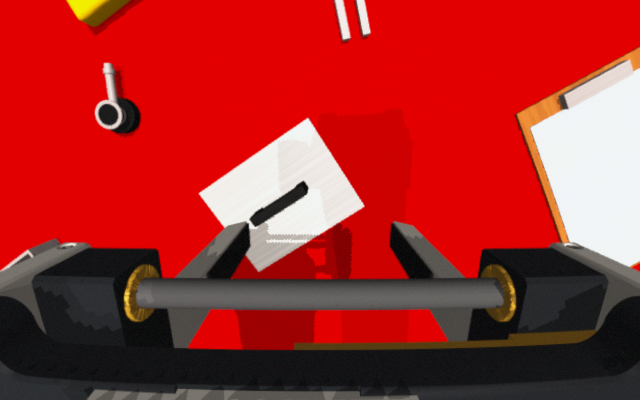

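The wrist view shows the chestpiece at (115,115) with its stem up the picture to (109,66), so the tool is lined up with the stem. The cover has corners at (200,194), (308,119), (364,207) and (258,271), and its bar runs from (252,222) to (306,186).

>>> apply_moves(
  targets=[94, 0.46, 0.96, -0.3, 0, 94, 0.46, 0.96, -0.3, 0, 94, 0.46, 0.96, -0.3, 0, 94, 0.46, 0.96, -0.3, 0, 94, 0.46, 0.96, -0.3, 0],
)

```text
t: 1.9
position: [0.5742, 0.0153, 0.1518]
orientation: [3.141, -0.0, -0.415]
contact_force: [1.9, -0.1, -0.2]
grip_width: 0.999
grip_force: 0.0
```

>>> apply_moves(
  targets=[80, 0, 0, 0, 0, 80, 0, 0, 0, 0],
)

```text
t: 2.15
position: [0.5734, 0.0139, 0.1521]
orientation: [3.141, 0.0, -0.415]
contact_force: [-0.6, -0.0, 0.3]
grip_width: 0.861
grip_force: 0.0
```

Run:
```python
from h import *
s=readout.read_state();print(s["t"],s["position"],s["orientation"])
c,im=snap("wrist","w2");np.savez("w2.npz",R=c["R"],t=c["t"])
```

```text
2.15 [0.57344877 0.01388177 0.15213923] [ 3.14068929e+00  4.67247432e-04 -4.14517119e-01]
```

View pics/w2.png

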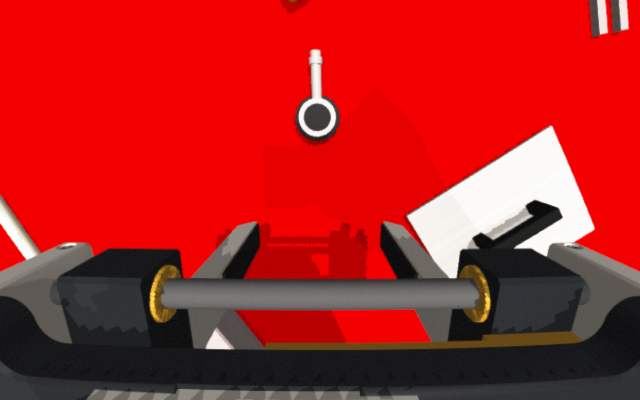

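The chestpiece is at (317,117) and its stem tip at (316,50). The cover bar's top runs from about (475,243) to (562,207).

```bash
cat > meas.py <<'E'
from h import *
np.set_printoptions(precision=4,suppress=True)
C={}
for n in("w1","w2"):
    C[n]=dict(optics.calibration("wrist"));z=np.load(n+".npz");C[n]["R"]=z["R"];C[n]["t"]=z["t"]
I={n:cv2.imread(f"pics/{n}.png")[:,:,::-1].copy() for n in C}
E
python3 - <<'E'
from meas import *
box={"w1":(85,55,145,140),"w2":(290,42,345,150)}
E={}
for n,(a,b,c,d) in box.items():
    g=I[n].astype(int)[b:d,a:c]; h=cv2.cvtColor(I[n],cv2.COLOR_RGB2HSV)[b:d,a:c]
    white=((h[...,1]<60)&(h[...,2]>130)).astype(np.uint8)
    cs,hi=cv2.findContours(white,cv2.RETR_CCOMP,cv2.CHAIN_APPROX_NONE)
    inner=max([k for k,q in zip(cs,hi[0]) if q[3]>=0],key=cv2.contourArea)
    e=cv2.fitEllipse(inner) if len(inner)>4 else None
    ys,xs=np.nonzero(white); top=ys<ys.min()+3
    tip=np.array([xs[top].mean()+a,ys.min()+b])
    ce=np.array(e[0])+[a,b]; E[n]=(ce,tip); print(n,e,ce,tip)
for i,nm in enumerate(("bell","tip")): 
    x,r=tri([(C[n],E[n][i]) for n in C]); print(nm,x,r)
b=onplane(C["w2"],E["w2"][0],.029)[0]; t=onplane(C["w2"],E["w2"][1],.0175)[0]
print(b,t,np.arctan2(*(t-b)[1::-1]))
E
```

```text
w1 ((22.774545669555664, 59.11711120605469), (19.99051284790039, 22.947166442871094), 151.44613647460938) [107.7745 114.1171] [106.8235  63.    ]
w2 ((26.8222713470459, 74.85006713867188), (27.256322860717773, 27.94837188720703), 167.70172119140625) [316.8223 116.8501] [315.  50.]
bell [ 0.6477 -0.0157  0.03  ] 9.545848669274006e-05
tip [ 0.7052 -0.0392  0.0181] 9.428251263556e-05
[ 0.6476 -0.0157  0.029 ] [ 0.7053 -0.0392  0.0175] -0.38770900661514346
```

>>> apply_moves(
  targets=[80, 0.75, -0.3, 0, 0.013, 80, 0.74, -0.29, 0, 0.013, 80, 0, 0, -0.8, 0, 80, 0, 0, -0.8, 0, 80, 0, 0, 0, 0],
)

```text
t: 2.82
position: [0.6464, -0.0159, 0.0704]
orientation: [3.139, 0.004, -0.388]
contact_force: [-0.2, -0.4, 0.4]
grip_width: 0.85
grip_force: 0.0
```

>>> apply_moves(
  targets=[80, 0, 0, -0.4, 0, 80, 0, 0, -0.3, 0, 80, 0, 0, 0, 0, 80, 0, 0, 0, 0],
)

```text
t: 3.32
position: [0.6485, -0.0139, 0.0379]
orientation: [-3.141, -0.001, -0.386]
contact_force: [0.2, 0.6, 0.7]
grip_width: 0.851
grip_force: 0.0
```

>>> apply_moves(
  targets=[80, -0.01, -0.03, -0.24, 0, 80, 0, 0, 0, 0, 30, 0, 0, 0, 0, 30, 0, 0, 0, 0, 30, 0, 0, 0, 0],
)

```text
t: 3.95
position: [0.6478, -0.0155, 0.0256]
orientation: [-3.141, -0.0, -0.386]
contact_force: [0.0, -0.2, -1.0]
grip_width: 0.567
grip_force: 0.0
```

>>> apply_moves(
  targets=[30, 0, 0, 0, 0, 30, 0, 0, 0, 0],
)

```text
t: 4.2
position: [0.6478, -0.0155, 0.0255]
orientation: [-3.142, -0.0, -0.386]
contact_force: [-0.4, -0.4, 1.4]
grip_width: 0.479
grip_force: 30.0
```

>>> apply_moves(
  targets=[30, 0, 0, 0.3, 0, 30, 0, 0, 0.7, 0, 30, 0, 0, 1, 0, 30, -0.28, 0.24, 0.4, 0.166, 30, -0.28, 0.24, 0.4, 0.166],
)

```text
t: 4.82
position: [0.6195, 0.0088, 0.1674]
orientation: [3.141, -0.001, -0.033]
contact_force: [-0.4, 1.1, -2.3]
grip_width: 0.482
grip_force: 30.0
```

>>> apply_moves(
  targets=[30, -0.28, 0.24, 0.1, 0.166, 30, -0.28, 0.24, 0.1, 0.166, 30, -0.28, 0.24, 0.1, 0.166, 30, -0.28, 0.24, 0.1, 0.166, 30, -0.28, 0.24, 0.1, 0.166],
)

```text
t: 5.45
position: [0.5492, 0.0688, 0.1915]
orientation: [3.141, -0.0, 0.836]
contact_force: [0.3, -0.0, -1.7]
grip_width: 0.48
grip_force: 30.0
```

>>> apply_moves(
  targets=[30, -0.28, 0.24, 0, 0.166, 30, -0.28, 0.24, 0, 0.166, 30, -0.28, 0.24, 0, 0.166, 30, -0.28, 0.24, 0, 0.166, 30, -0.28, 0.24, 0, 0.166],
)

```text
t: 6.08
position: [0.4793, 0.1287, 0.1912]
orientation: [3.141, 0.001, 1.706]
contact_force: [0.3, 0.4, -0.2]
grip_width: 0.483
grip_force: 30.0
```

>>> apply_moves(
  targets=[30, 0, 0, 0, 0, 30, 0, 0, 0, 0],
)

```text
t: 6.32
position: [0.4803, 0.1279, 0.1909]
orientation: [3.141, 0.001, 1.696]
contact_force: [-0.3, -0.1, -1.0]
grip_width: 0.477
grip_force: 30.0
```

Run:
```python
from h import *
s=readout.read_state();print(s["t"],s["position"],s["orientation"],s["joint_positions"],s["grip_width"])
c,im=snap("wrist","w3");np.savez("w3.npz",R=c["R"],t=c["t"])
```

```text
6.325 [0.48029129 0.12791283 0.19085814] [3.14100126e+00 5.61160729e-04 1.69578334e+00] [ 0.38863564  0.33276733 -0.83962522  1.94307895  0.29562806  0.99177558
 -0.46292134] 0.4772004172946356
```

View pics/w3.png

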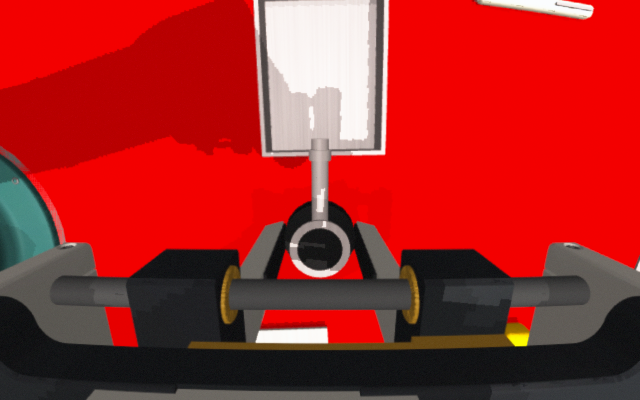

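The chestpiece hangs level with its stem up the picture to (319,141). The tray's rim is seen from near edge row 156 to the top of the picture, columns 255–388, with the far rim just clipped.

>>> apply_moves(
  targets=[30, 0.08, -0.6, 0.3, 0, 30, 0.08, -0.6, 0.3, 0, 30, 0, 0, 0, 0, 30, 0, 0, 0, 0],
)

```text
t: 6.88
position: [0.4878, 0.0687, 0.2203]
orientation: [-3.141, -0.0, 1.698]
contact_force: [-0.1, -0.9, -1.7]
grip_width: 0.482
grip_force: 30.0
```

```bash
cat > tray.py <<'E'
from h import *
np.set_printoptions(precision=4,suppress=True)
def cal(n):
    c=dict(optics.calibration("wrist"));z=np.load(n+".npz");c["R"]=z["R"];c["t"]=z["t"];return c
def lines(n,box,rows=None):
    """outer edges left/right as x=f(y), near/far as y=f(x) from the not-red mask"""
    im=cv2.imread(f"pics/{n}.png")[:,:,::-1].copy();m=notred(im);a,b,c,d=box
    w=np.zeros_like(m);w[b:d,a:c]=m[b:d,a:c]
    k=max(blobs(w,500),key=cv2.contourArea);w[:]=0;cv2.drawContours(w,[k],-1,1,-1)
    return w
def rob(u,v):
    p=np.polyfit(u,v,1)
    for _ in range(5):
        r=np.abs(v-np.polyval(p,u));g=r<max(0.7,np.median(r)*2);p=np.polyfit(u[g],v[g],1)
    return p
def edges(w,r0,r1,c0,c1):
    R=np.arange(r0,r1);L=rob(R,np.array([np.nonzero(w[r])[0][0]-.5 for r in R]));
    Rt=rob(R,np.array([np.nonzero(w[r])[0][-1]+.5 for r in R]))
    Cc=np.arange(c0,c1);N=rob(Cc,np.array([np.nonzero(w[:,q])[0][-1]+.5 for q in Cc]))
    F=rob(Cc,np.array([np.nonzero(w[:,q])[0][0]-.5 for q in Cc]))
    X=lambda s,h:(lambda y:np.array([np.polyval(s,y),y]))((np.polyval(h,0)+h[0]*s[1])/(1-h[0]*s[0]))
    return [X(L,N),X(Rt,N),X(Rt,F),X(L,F)]
E
python3 - <<'E'
from tray import *
s=readout.read_state();print(s["t"],s["position"],s["orientation"])
c,im=snap("wrist","w4");np.savez("w4.npz",R=c["R"],t=c["t"])
w=lines("w4",(200,0,460,135));ys,xs=np.nonzero(w);print(xs.min(),xs.max(),ys.min(),ys.max())
E
```

```text
6.875 [0.4878 0.0687 0.2203] [-3.1414 -0.0001  1.6985]
260 384 0 104
```

View pics/w4.png

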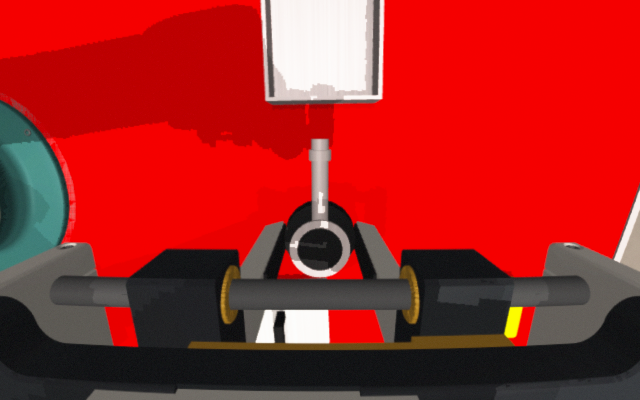

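The near rim is at rows 97–104 here and the far part of the tray is clipped more, so the camera needs to be further forward and higher.

>>> apply_moves(
  targets=[30, -0.1, 0.7, 0.2, 0, 30, -0.1, 0.7, 0.2, 0, 30, -0.1, 0.7, 0.2, 0, 30, 0, 0, 0, 0, 30, 0, 0, 0, 0],
)

```text
t: 7.55
position: [0.4725, 0.1735, 0.2499]
orientation: [-3.141, 0.0, 1.7]
contact_force: [-0.1, 0.3, -1.2]
grip_width: 0.483
grip_force: 30.0
```

Run:
```python
from tray import *
s=readout.read_state();print(s["t"],s["position"],s["orientation"])
c,im=snap("wrist","w5");np.savez("w5.npz",R=c["R"],t=c["t"])
for n in("w3","w5"):
    w=lines(n,(180,0,470,240));ys,xs=np.nonzero(w);print(n,xs.min(),xs.max(),ys.min(),ys.max())
    for r in range(0,240,20):
        q=np.nonzero(w[r])[0]; print(r,q[[0,-1]] if len(q) else None,end=' ')
    print()
    for k in range(245,400,15):
        q=np.nonzero(w[:,k])[0]; print(k,q[[0,-1]] if len(q) else None,end=' ')
    print()
```

```text
7.55 [0.4725 0.1735 0.2499] [-3.1407  0.0002  1.7003]
w3 253 388 0 239
0 [253 388] 20 [254 388] 40 [255 387] 60 [257 387] 80 [257 387] 100 [259 386] 120 [260 385] 140 [261 385] 160 [310 329] 180 [312 327] 200 [312 327] 220 [289 350] 
245 None 260 [  0 239] 275 [  0 239] 290 [  0 239] 305 [  0 239] 320 [  0 239] 335 [  0 239] 350 [  0 239] 365 [  0 239] 380 [  0 239] 395 None 
w5 257 382 45 239
0 None 20 None 40 None 60 [268 378] 80 [269 377] 100 [270 377] 120 [271 376] 140 [272 376] 160 [273 375] 180 [274 375] 200 [312 327] 220 [289 350] 
245 None 260 [234 239] 275 [ 46 239] 290 [ 46 239] 305 [ 46 239] 320 [ 45 239] 335 [ 45 239] 350 [ 45 239] 365 [ 45 239] 380 [236 239] 395 None
```

Run:
```python
from tray import *
def corners(n,top,bot,cols,far):
    w=lines(n,(180,0,470,bot)); R=np.arange(top,bot-12)
    L=rob(R,np.array([np.nonzero(w[r])[0][0]-.5 for r in R]));Q=rob(R,np.array([np.nonzero(w[r])[0][-1]+.5 for r in R]))
    def X(s,h): y=(h[1]+h[0]*s[1])/(1-h[0]*s[0]); return np.array([np.polyval(s,y),y])
    N=rob(cols,np.array([np.nonzero(w[:,k])[0][-1]+.5 for k in cols]))
    o=[X(L,N),X(Q,N)]
    if far:
        k=np.arange(275,372);F=rob(k,np.array([np.nonzero(w[:,j])[0][0]-.5 for j in k])); o+=[X(Q,F),X(L,F)]
    return o
cols=np.r_[265:305,335:378]
a=corners("w3",0,170,cols,0);b=corners("w5",60,205,np.r_[278:305,335:372],1);print(a,b)
c3,c5=cal("w3"),cal("w5")
for i in(0,1): print(tri([(c3,a[i]),(c5,b[i])]))
P=onplane(c5,b,.045);print(P);m=P.mean(0)
print("ctr",m,[np.linalg.norm(P[i]-P[(i+1)%4]) for i in range(4)])
v=(P[2]+P[3]-P[0]-P[1]);print("yaw long",np.arctan2(v[1],v[0])-np.pi/2)
u=(P[1]+P[2]-P[0]-P[3]);print("yaw short",np.arctan2(u[1],u[0]))
print(onplane(c3,a,.045))
```

```text
[array([261.4558, 156.7942]), array([385.2137, 153.8978])] [array([273.614 , 188.7288]), array([375.125 , 187.2794]), array([378.8265,  44.065 ]), array([266.7978,  45.6206])]
(array([0.4132, 0.162 , 0.0454]), np.float64(0.00019545174098503402))
(array([0.5419, 0.1815, 0.05  ]), np.float64(0.00023434049948553733))
[[0.4129 0.1618 0.045 ]
 [0.5433 0.1806 0.045 ]
 [0.5189 0.3504 0.045 ]
 [0.3885 0.3317 0.045 ]]
ctr [0.4659 0.2561 0.045 ] [np.float64(0.13166683789757405), np.float64(0.17147252174410113), np.float64(0.1317231153167773), np.float64(0.1716492502478286)]
yaw long 0.14283693336083125
yaw short 0.142869448277433
[[0.4133 0.162  0.045 ]
 [0.5429 0.1813 0.045 ]]
```

The tray is centred at (0.466, 0.256) with yaw 0.143 and its rim at about 45–50 mm. I'll put the disc at (0.4687, 0.2368).

>>> apply_moves(
  targets=[30, -0.04, 0.64, -0.3, 0.007, 30, -0.04, 0.63, -0.3, 0.007, 30, 0, 0, -0.8, 0, 30, 0, 0, -0.8, 0, 30, 0, 0, -0.8, 0],
)

```text
t: 8.22
position: [0.4689, 0.236, 0.0988]
orientation: [-3.141, 0.0, 1.713]
contact_force: [0.2, 0.0, -0.3]
grip_width: 0.483
grip_force: 30.0
```

>>> apply_moves(
  targets=[30, 0, 0, -0.5, 0, 30, 0, 0, -0.3, 0, 30, 0, 0, 0, 0, 30, 0, 0, 0, 0],
)

```text
t: 8.72
position: [0.4693, 0.2371, 0.0613]
orientation: [3.141, -0.0, 1.714]
contact_force: [0.3, 0.1, -0.8]
grip_width: 0.482
grip_force: 30.0
```

>>> apply_moves(
  targets=[30, 0, 0, -0.3, 0, 30, 0, 0, -0.2, 0, 30, 0, 0, -0.04, 0, 30, 0, 0, 0, 0, 30, 0, 0, 0, 0],
)

```text
t: 9.35
position: [0.4688, 0.2371, 0.0337]
orientation: [3.141, -0.0, 1.715]
contact_force: [0.5, 1.2, -1.5]
grip_width: 0.484
grip_force: 30.0
```

>>> apply_moves(
  targets=[30, 0, 0, -0.02, 0, 30, 0, 0, -0.02, 0, 30, 0, 0, 0, 0],
)

```text
t: 9.72
position: [0.4687, 0.237, 0.0314]
orientation: [-3.141, 0.0, 1.715]
contact_force: [-0.3, 0.5, -0.9]
grip_width: 0.48
grip_force: 30.0
```

>>> apply_moves(
  targets=[30, 0, 0, -0.02, 0, 30, 0, 0, 0, 0],
)

```text
t: 9.98
position: [0.4687, 0.237, 0.0304]
orientation: [-3.141, 0.0, 1.714]
contact_force: [0.2, -0.4, 0.0]
grip_width: 0.481
grip_force: 30.0
```

>>> apply_moves(
  targets=[30, 0, 0, -0.02, 0, 30, 0, 0, 0, 0],
)

```text
t: 10.22
position: [0.4687, 0.237, 0.0295]
orientation: [-3.142, 0.0, 1.715]
contact_force: [-0.3, -1.2, 2.5]
grip_width: 0.48
grip_force: 30.0
```

Contact has begun at 2.5 N, at the expected height, so I'll release and lift.

>>> apply_moves(
  targets=[30, 0, 0, -0.006, 0, 64, 0, 0, 0, 0, 64, 0, 0, 0, 0, 64, 0, 0, 0, 0, 64, 0, 0, 0, 0],
)

```text
t: 10.85
position: [0.4687, 0.237, 0.0291]
orientation: [-3.141, 0.0, 1.714]
contact_force: [-0.7, -0.8, -0.8]
grip_width: 0.68
grip_force: 0.0
```

>>> apply_moves(
  targets=[64, 0, 0, 0.2, 0, 64, 0, 0, 0.6, 0, 64, 0, 0, 1, 0, 64, 0.2, -0.6, 1, 0, 64, 0.2, -0.6, 1, 0],
)

```text
t: 11.48
position: [0.4885, 0.1765, 0.2213]
orientation: [3.141, -0.0, 1.716]
contact_force: [0.8, -1.1, -0.1]
grip_width: 0.68
grip_force: 0.0
```

>>> apply_moves(
  targets=[64, 0, -0.3, 0.4, 0, 64, 0, 0, 0, 0, 64, 0, 0, 0, 0],
)

```text
t: 11.85
position: [0.4883, 0.1624, 0.2386]
orientation: [-3.141, 0.0, 1.715]
contact_force: [0.4, 0.7, -0.1]
grip_width: 0.681
grip_force: 0.0
```

Run:
```python
from h import *
s=readout.read_state();print(s["t"],s["position"],s["orientation"])
c,im=snap("wrist","w6");np.savez("w6.npz",R=c["R"],t=c["t"])
```

```text
11.85 [0.48826384 0.16240583 0.23864439] [-3.14094627e+00  9.93834092e-05  1.71503941e+00]
```

View pics/w6.png

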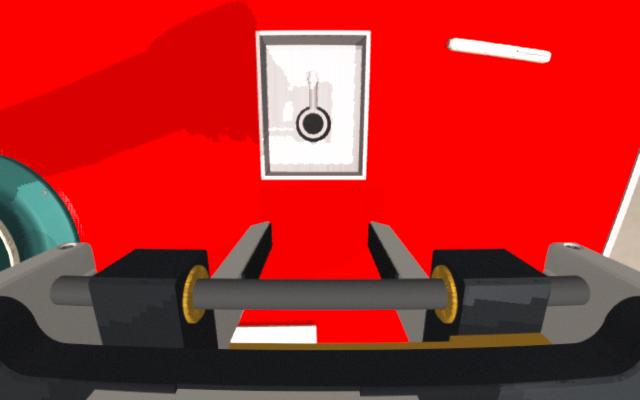

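The chestpiece lies flat in the tray, bell centre (313,124) and stem tip (312,76). The tray's outer rim has corners at (257,31), (370,31), (366,179) and (262,180).

>>> apply_moves(
  targets=[64, -0.03, -0.95, 0, 0.006, 64, -0.03, -0.95, 0, 0.006, 64, -0.03, -0.95, 0, 0.006, 64, -0.03, -0.95, 0, 0.006, 64, -0.03, -0.95, 0, 0.006],
)

```text
t: 12.52
position: [0.4808, -0.0761, 0.2384]
orientation: [-3.141, -0.001, 1.748]
contact_force: [0.8, -0.1, 0.1]
grip_width: 0.681
grip_force: 0.0
```

>>> apply_moves(
  targets=[50, -0.03, -0.95, -0.1, 0, 50, -0.03, -0.95, -0.1, 0, 50, -0.03, -0.95, -0.1, 0, 50, 0, -0.9, -0.1, 0, 50, 0, 0, 0, 0],
)

```text
t: 13.15
position: [0.476, -0.2651, 0.2173]
orientation: [-3.14, -0.002, 1.743]
contact_force: [-0.8, 0.8, -0.5]
grip_width: 0.531
grip_force: 0.0
```

>>> apply_moves(
  targets=[50, 0, 0, 0, 0],
)

```text
t: 13.28
position: [0.477, -0.2615, 0.2184]
orientation: [-3.141, -0.001, 1.747]
contact_force: [0.5, -0.1, 0.4]
grip_width: 0.531
grip_force: 0.0
```

Run:
```python
from tray import *
s=readout.read_state();print(s["t"],s["position"],s["orientation"])
c,im=snap("wrist","w7");np.savez("w7.npz",R=c["R"],t=c["t"])
# tray from w6
def rect(n,box,z,trim=10):
    w=lines(n,box);ys,xs=np.nonzero(w);R=np.arange(ys.min()+trim,ys.max()-trim);K=np.arange(xs.min()+trim+12,xs.max()-trim-12)
    f=lambda A,i,o:np.array([np.nonzero(q)[0][i]+o for q in A])
    L,Q=rob(R,f(w[R],0,-.5)),rob(R,f(w[R],-1,.5));F,N=rob(K,f(w.T[K],0,-.5)),rob(K,f(w.T[K],-1,.5))
    def X(s,h): y=(h[1]+h[0]*s[1])/(1-h[0]*s[0]); return np.array([np.polyval(s,y),y])
    px=[X(L,N),X(Q,N),X(Q,F),X(L,F)];P=onplane(cal(n),px,z);v=P[2]+P[3]-P[0]-P[1];u=P[1]+P[2]-P[0]-P[3]
    print(n,np.array(px).tolist(),"ctr",P.mean(0),"sides",[round(np.linalg.norm(P[i]-P[(i+1)%4]),4) for i in range(4)],"yaw",np.arctan2(v[1],v[0])-np.pi/2,np.arctan2(u[1],u[0]))
rect("w6",(230,10,400,210),.045)
try: rect("w7",(180,0,470,225),.012)
except Exception as e: print(e)
```

```text
13.275 [ 0.477  -0.2615  0.2184] [-3.141  -0.0015  1.7474]
w6 [[260.3850206842575, 179.49999999999991], [365.79293846899213, 179.49999999999997], [370.97099079457365, 29.49999999999999], [254.83800592576029, 29.49999999999999]] ctr [0.4659 0.2561 0.045 ] sides [np.float64(0.1316), np.float64(0.1716), np.float64(0.1312), np.float64(0.1718)] yaw 0.1403560171126883 0.1427599607831877
w7 [[266.96524315379264, 178.49999999999991], [374.8312550045373, 178.49999999999991], [381.3814041285608, 27.46117240235393], [262.5058222766167, 25.946436646928376]] ctr [ 0.4609 -0.1633  0.012 ] sides [np.float64(0.1394), np.float64(0.179), np.float64(0.1391), np.float64(0.1806)] yaw 0.16995078372979666 0.17030624888583
```

View pics/w7.png

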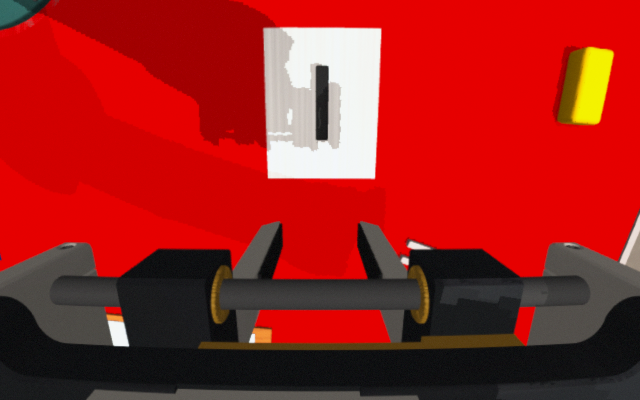

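The cover's corners are at (263,26), (381,27), (375,178) and (267,178), and the bar runs from (322,66) to (322,140).

Run:
```python
from tray import *
P={}
for n,(a,b,c,d) in {"w1":(235,175,320,235),"w7":(305,55,340,150)}.items():
    im=cv2.imread(f"pics/{n}.png");m=np.zeros(im.shape[:2],np.uint8);m[b:d,a:c]=(im.max(2)<70)[b:d,a:c]
    k=max(blobs(m,50),key=cv2.contourArea);r=cv2.minAreaRect(k);print(n,r);P[n]=r[0]
print(tri([(cal(n),P[n]) for n in P]))
print(onplane(cal("w7"),P["w7"],.045))
```

```text
w1 ((279.1539306640625, 203.7539825439453), (12.289422988891602, 65.47030639648438), 56.6592903137207)
w7 ((321.5, 102.5), (73.0, 11.0), 90.0)
(array([ 0.46  , -0.1616,  0.0278]), np.float64(0.0007990207671167266))
[[ 0.4607 -0.1627  0.045 ]]
```

>>> apply_moves(
  targets=[50, -0.1, 0.5, -0.6, -0.008, 50, -0.1, 0.5, -0.6, -0.008, 50, 0, 0, 0, 0, 50, 0, 0, 0, 0],
)

```text
t: 13.82
position: [0.4673, -0.2128, 0.1598]
orientation: [3.141, 0.001, 1.73]
contact_force: [-0.1, -0.6, 0.5]
grip_width: 0.531
grip_force: 0.0
```

Run:
```python
from tray import *
s=readout.read_state();print(s["t"],s["position"],s["orientation"])
c,im=snap("wrist","w8");np.savez("w8.npz",R=c["R"],t=c["t"])
E_={}
for n,(a,b,c,d) in {"w7":(305,55,340,150),"w8":(290,40,350,215)}.items():
    im=cv2.imread(f"pics/{n}.png");m=np.zeros(im.shape[:2],np.uint8);m[b:d,a:c]=(im.max(2)<70)[b:d,a:c]
    k=max(blobs(m,50),key=cv2.contourArea);x,y,w,h=cv2.boundingRect(k);print(n,x,y,w,h,cv2.minAreaRect(k))
    p=k.reshape(-1,2);far=p[p[:,1]<y+4];near=p[p[:,1]>y+h-5]
    E_[n]=[(far[:,0].mean(),y-.5),(near[:,0].mean(),y+h-.5)]
for i in(0,1): print(tri([(cal(n),E_[n][i]) for n in E_]))
print(onplane(cal("w8"),E_["w8"],.048),E_)
```

```text
13.825 [ 0.4673 -0.2128  0.1598] [3.1411 0.0006 1.7303]
w7 316 66 12 74 ((321.5, 102.5), (73.0, 11.0), 90.0)
w8 315 108 14 85 ((321.4999694824219, 150.0), (83.99998474121094, 12.999998092651367), 90.0)
(array([ 0.4541, -0.1239,  0.0422]), np.float64(0.00013915523716856646))
(array([ 0.4678, -0.2025,  0.0453]), np.float64(1.0918884301178315e-05))
[[ 0.4542 -0.1244  0.048 ]
 [ 0.4676 -0.2019  0.048 ]] {'w7': [(np.float64(321.625), 65.5), (np.float64(321.4375), 139.5)], 'w8': [(np.float64(321.5), 107.5), (np.float64(322.375), 192.5)]}
```

>>> apply_moves(
  targets=[50, -0.06, 0.5, 0, 0.01, 50, -0.06, 0.49, 0, 0, 50, 0, 0, -0.7, 0, 50, 0, 0, -0.7, 0, 50, 0, 0, -0.4, 0],
)

```text
t: 14.5
position: [0.4605, -0.1627, 0.0683]
orientation: [-3.141, -0.0, 1.74]
contact_force: [1.1, 1.0, 0.5]
grip_width: 0.529
grip_force: 0.0
```

>>> apply_moves(
  targets=[50, 0, 0, -0.2, 0, 50, 0, 0, 0, 0, 50, 0, 0, 0, 0],
)

```text
t: 14.88
position: [0.4612, -0.1636, 0.06]
orientation: [3.141, 0.001, 1.74]
contact_force: [0.1, 0.5, -0.3]
grip_width: 0.532
grip_force: 0.0
```

>>> apply_moves(
  targets=[50, 0, 0, -0.2, 0, 50, 0, 0, -0.1, 0, 50, 0, 0, 0, 0, 5, 0, 0, 0, 0, 5, 0, 0, 0, 0],
)

```text
t: 15.5
position: [0.4608, -0.1635, 0.0443]
orientation: [3.141, 0.0, 1.74]
contact_force: [0.4, 0.2, -0.6]
grip_width: 0.36
grip_force: 0.0
```

>>> apply_moves(
  targets=[5, 0, 0, 0, 0, 5, 0, 0, 0, 0, 5, 0, 0, 0, 0],
)

```text
t: 15.88
position: [0.4608, -0.1635, 0.0442]
orientation: [3.142, 0.0, 1.74]
contact_force: [0.3, -0.2, 1.2]
grip_width: 0.146
grip_force: 30.0
```

>>> apply_moves(
  targets=[5, 0, 0, 0.2, 0, 5, 0, 0, 0.6, 0, 5, 0, 0, 0.9, 0, 5, 0.01, 0.4, 0.8, -0.003, 5, 0.01, 0.8, 0, -0.003],
)

```text
t: 16.5
position: [0.4628, -0.1041, 0.172]
orientation: [3.138, 0.003, 1.731]
contact_force: [0.7, -0.2, -3.5]
grip_width: 0.146
grip_force: 30.0
```

>>> apply_moves(
  targets=[5, 0.01, 0.9, 0, -0.003, 5, 0.01, 0.9, 0, -0.003, 5, 0.01, 0.9, 0, -0.003, 5, 0.01, 0.9, 0, -0.003, 5, 0.01, 0.9, 0, -0.003],
)

```text
t: 17.12
position: [0.4639, 0.1228, 0.1697]
orientation: [3.141, 0.0, 1.717]
contact_force: [0.6, 0.1, -2.7]
grip_width: 0.15
grip_force: 30.0
```

>>> apply_moves(
  targets=[5, 0.01, 0.9, 0, -0.003, 5, 0.01, 0.8, 0, -0.003, 5, 0.02, 0.5, 0, -0.003, 5, 0, 0, 0, 0, 5, 0, 0, 0, 0],
)

```text
t: 17.75
position: [0.4661, 0.2308, 0.1692]
orientation: [-3.141, 0.001, 1.708]
contact_force: [0.0, -0.0, -2.3]
grip_width: 0.143
grip_force: 30.0
```

Run:
```python
from h import *
s=readout.read_state();print(s["t"],s["position"],s["orientation"],s["contact_force"],s["ft_torque"],s["grip_width"])
c,im=snap("wrist","w9");np.savez("w9.npz",R=c["R"],t=c["t"]); 
c,im2=snap("scene","s9")
cv2.imwrite("pics/v9.png",np.vstack([im[:330],cv2.resize(im2[130:290,340:570],None,fx=1.68,fy=1.68)[:268,:].copy().astype(np.uint8) if 0 else np.pad(cv2.resize(im2[150:270,370:530],None,fx=2,fy=2),((0,0),(0,320),(0,0)))])[:,:,::-1])
```

```text
17.75 [0.46614756 0.23080501 0.16923503] [-3.14121617e+00  5.36169524e-04  1.70795329e+00] [ 0.00478486 -0.00271994 -2.32215339] [-0.08823019 -0.11652937 -0.00106567] 0.14297943343521216
```

View pics/v9.png

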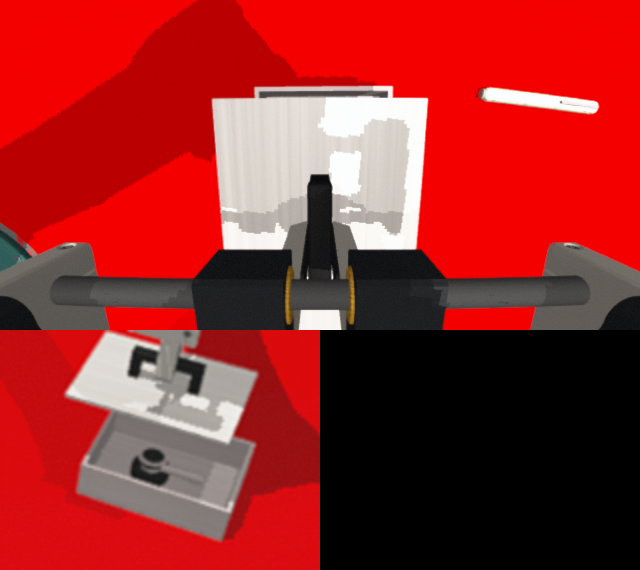

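The cover hangs level over the tray with its far corners at (213,98) and (428,98). The tray's far rim, at (255,87) to (392,87), still lies ahead, and the chestpiece is in the tray below.

Run:
```python
from tray import *
im=cv2.imread("pics/w9.png")[:,:,::-1].copy();m=notred(im);m[:, :190]=0;m[:,450:]=0
R=np.arange(110,200);L=rob(R,np.array([np.nonzero(m[r])[0][0]-.5 for r in R]));Q=rob(R,np.array([np.nonzero(m[r])[0][-1]+.5 for r in R]))
K=np.r_[218:248,400:424];F=rob(K,np.array([np.nonzero(m[80:150,k])[0][0]+79.5 for k in K]))
def X(s,h): y=(h[1]+h[0]*s[1])/(1-h[0]*s[0]); return np.array([np.polyval(s,y),y])
px=np.array([X(L,F),X(Q,F),[np.polyval(L,200),200],[np.polyval(Q,200),200]]);print(px)
p=np.array([.46615,.23081]);yaw=1.70795
for z in(.133,.137,.141):
    P=onplane(cal("w9"),px,z)[:,:2]; u=P[1]-P[0]; 
    d=P[:2].mean(0)-p; tx=np.array([np.cos(yaw),np.sin(yaw)]);ty=np.array([tx[1],-tx[0]])
    s=(P[0]+P[2]-P[1]-P[3]); print(z,"width",np.linalg.norm(u),"yaw",np.arctan2(u[1],u[0]),"fwd",d@tx,"lat",d@ty,"lat near",(P[2:].mean(0)-p)@ty)
```

```text
[[210.9722  97.5   ]
 [427.8326  97.5   ]
 [218.9345 200.    ]
 [420.3412 200.    ]]
0.133 width 0.14111519757801635 yaw 0.1364597179311158 fwd 0.08988285993363808 lat -0.0008867784388569208 lat near -0.0007706707591942402
0.137 width 0.1381865980327536 yaw 0.13645971793111575 fwd 0.089416209891405 lat -0.0008834899122055102 lat near -0.0007697918447157298
0.141 width 0.1352579984874908 yaw 0.13645971793111575 fwd 0.08894955984917194 lat -0.0008802013855541552 lat near -0.0007689129302372272
```

>>> apply_moves(
  targets=[5, 0.01, 0.25, 0, 0.005, 5, 0, 0.25, 0, 0, 5, 0, 0, -0.5, 0, 5, 0, 0, -0.5, 0, 5, 0, 0, -0.3, 0],
)

```text
t: 18.48
position: [0.4663, 0.2571, 0.1031]
orientation: [-3.141, -0.0, 1.714]
contact_force: [-0.5, -0.0, -2.2]
grip_width: 0.147
grip_force: 30.0
```

>>> apply_moves(
  targets=[5, 0, 0, 0, 0, 5, 0, 0, 0, 0, 5, 0, 0, 0, 0],
)

```text
t: 18.85
position: [0.4671, 0.2567, 0.1049]
orientation: [3.141, -0.0, 1.713]
contact_force: [-0.0, 0.4, -1.5]
grip_width: 0.145
grip_force: 30.0
```

>>> apply_moves(
  targets=[5, -0.008, -0.018, -0.16, 0, 5, 0, 0, 0, 0, 5, 0, 0, -0.1, 0, 5, 0, 0, -0.08, 0, 5, 0, 0, 0, 0],
)

```text
t: 19.48
position: [0.4662, 0.2555, 0.0868]
orientation: [-3.141, 0.0, 1.713]
contact_force: [0.2, -0.4, -2.9]
grip_width: 0.145
grip_force: 30.0
```

>>> apply_moves(
  targets=[5, 0, 0, -0.04, 0, 5, 0, 0, 0, 0],
)

```text
t: 19.73
position: [0.4663, 0.2556, 0.085]
orientation: [-3.141, 0.0, 1.713]
contact_force: [-0.1, -0.2, -2.2]
grip_width: 0.147
grip_force: 30.0
```

The block is in below the rim with no contact. I'll go down the last 4 mm in small steps.

>>> apply_moves(
  targets=[5, 0, 0, -0.04, 0, 5, 0, 0, 0, 0],
)

```text
t: 19.98
position: [0.4663, 0.2556, 0.083]
orientation: [-3.141, 0.0, 1.713]
contact_force: [0.1, -1.1, -2.6]
grip_width: 0.148
grip_force: 30.0
```

>>> apply_moves(
  targets=[5, 0, 0, -0.02, 0, 5, 0, 0, 0, 0],
)

```text
t: 20.23
position: [0.4663, 0.2556, 0.0821]
orientation: [-3.142, 0.0, 1.713]
contact_force: [0.0, 0.5, -2.1]
grip_width: 0.143
grip_force: 30.0
```

>>> apply_moves(
  targets=[5, 0, 0, -0.016, 0, 5, 0, 0, 0, 0],
)

```text
t: 20.48
position: [0.4663, 0.2556, 0.0813]
orientation: [-3.141, 0.0, 1.713]
contact_force: [-0.3, 0.4, -2.6]
grip_width: 0.146
grip_force: 30.0
```

>>> apply_moves(
  targets=[5, 0, 0, -0.01, 0, 5, 0, 0, 0, 0],
)

```text
t: 20.72
position: [0.4664, 0.2556, 0.0812]
orientation: [3.141, 0.0, 1.713]
contact_force: [-2.2, -1.9, 8.0]
grip_width: 0.144
grip_force: 30.0
```

>>> apply_moves(
  targets=[5, 0, 0, -0.01, 0, 5, 0, 0, 0, 0],
)

```text
t: 20.98
position: [0.4663, 0.2557, 0.0812]
orientation: [3.141, 0.001, 1.714]
contact_force: [-5.9, -4.9, 19.0]
grip_width: 0.144
grip_force: 30.0
```

It's seated at exactly the expected height (0.0812). I'll ease off the push, release, and retreat with a look.

>>> apply_moves(
  targets=[5, 0, 0, 0.01, 0, 5, 0, 0, 0.005, 0, 40, 0, 0, 0, 0, 40, 0, 0, 0, 0, 40, 0, 0, 0, 0],
)

```text
t: 21.6
position: [0.4664, 0.2556, 0.081]
orientation: [-3.142, -0.0, 1.713]
contact_force: [0.6, -0.1, 0.4]
grip_width: 0.411
grip_force: 0.0
```

>>> apply_moves(
  targets=[40, 0, 0, 0.2, 0, 40, 0, 0, 0.6, 0, 40, 0, 0, 1, 0, 40, 0, -0.9, 1, 0, 40, 0.3, -0.9, 0.5, 0],
)

```text
t: 22.22
position: [0.4812, 0.1688, 0.2454]
orientation: [3.139, 0.0, 1.716]
contact_force: [0.6, -0.2, -1.0]
grip_width: 0.425
grip_force: 0.0
```

>>> apply_moves(
  targets=[40, 0, 0, 0, 0, 40, 0, 0, 0, 0],
)

```text
t: 22.48
position: [0.4811, 0.1691, 0.2428]
orientation: [3.141, 0.0, 1.713]
contact_force: [-0.2, 0.8, 0.4]
grip_width: 0.425
grip_force: 0.0
```

Run:
```python
from tray import *
s=readout.read_state();print(s["t"],s["position"],s["orientation"],s["grip_width"])
c,im=snap("wrist","w10");np.savez("w10.npz",R=c["R"],t=c["t"]);c2,i2=snap("scene")
cv2.imwrite("pics/v10.png",np.vstack([im[:300],np.hstack([cv2.resize(i2[160:270,380:530],(405,297),interpolation=cv2.INTER_CUBIC),np.zeros((297,235,3),np.uint8)])])[:,:,::-1])
w=lines("w10",(180,5,470,225));ys,xs=np.nonzero(w);R=np.arange(ys.min()+12,ys.max()-12);K=np.arange(xs.min()+22,xs.max()-22)
f=lambda A,i,o:np.array([np.nonzero(q)[0][i]+o for q in A])
L,Q=rob(R,f(w[R],0,-.5)),rob(R,f(w[R],-1,.5));F,N=rob(K,f(w.T[K],0,-.5)),rob(K,f(w.T[K],-1,.5))
def X(s,h): y=(h[1]+h[0]*s[1])/(1-h[0]*s[0]); return np.array([np.polyval(s,y),y])
P=onplane(cal("w10"),[X(L,N),X(Q,N),X(Q,F),X(L,F)],.049);u=P[1]+P[2]-P[0]-P[3]
print(P.mean(0),[round(float(np.linalg.norm(P[i]-P[(i+1)%4])),4) for i in range(4)],np.arctan2(u[1],u[0]))
```

```text
22.475 [0.4811 0.1691 0.2428] [3.1414 0.     1.7135] 0.4247689527405697
[0.4655 0.2559 0.049 ] [0.1394, 0.179, 0.1392, 0.179] 0.14180530704404865
```

View pics/v10.png

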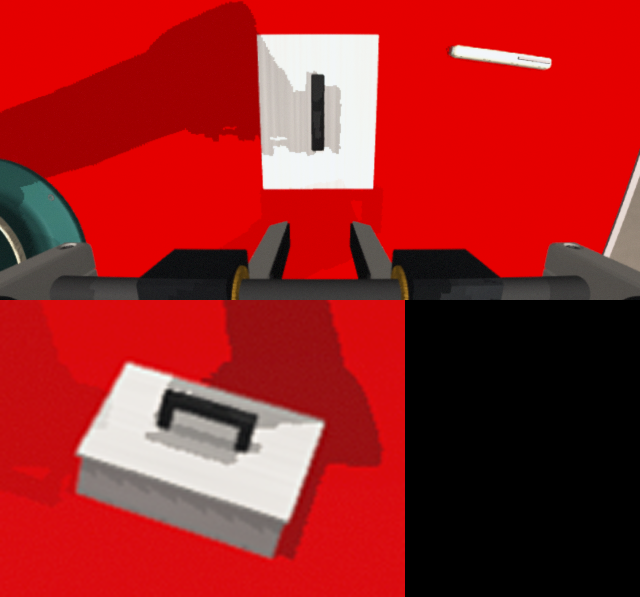

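The cover sits level and square on the tray, with corners at (258,36), (379,35), (373,189) and (263,188). Its centre is (0.4655, 0.2559) and its yaw 0.142, against the tray's (0.4659, 0.2561) and 0.142.

```bash
python3 -c "
from bench import bot
print(bot.job_done())"
```

```text
the job is handed in; nothing more can be done
None
```

The chestpiece lies flat in the tray with its wide face down, the cover is fully seated, level and square on the rim, and the job was handed in at about 22.5 s without touching the pen light, tuning fork or bumper.

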